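# Nest the marked beaker and show its collar to the bench camera in the mirror

### The job

Nest the orange-collared beaker all the way down into the top of the white stack in the grey holder and let go of it. Then take the red bar on top of the sprung mirror and turn it clockwise (seen from above) until the orange collar appears in the middle of the bench camera's view, reflected in the mirror, and finish while still holding the mirror steady at that angle, because it springs back if let go. Leave the blue-collared beaker, the brown jar and the culture dish where they stand.

Things in the scene. Friction and masses are not known exactly. Their poses are not given: they have to be found in the camera images.
- cup_orange_collar (a point): Centre of the orange collar of the loose beaker to be nested: on its axis, 74 mm above its underside, 16 mm below its rim; z up the axis. The straight collar is 62 mm wide outside, 57 inside, and covers the top 32 mm of the 90 mm high beaker. Once nested, just the collar stays above the stack's rim: hold the beaker by the collar, fingertips no lower than the collar's lower edge.
- cup_orange: The orange-collared beaker, standing upright, about 60 g, round; origin at the centre of its underside, z up its axis. Below the collar its white body tapers from 55 mm wide to 38 mm at the foot. Its inner floor is raised 33 mm above its underside, so beakers nest at 33 mm pitch.
- stack_top_collar (a point): Centre of the white collar of the upper one of the two all-white beakers (same shape as the orange one, loose) that stand nested in the holder; on its axis, 16 mm below its rim, z upward. When nested, the orange collar's centre lies 33 mm above this point on the same axis.
- socket (a point): Centre of the floor of the round socket (43 mm wide, 12 mm deep) in the grey holder block, 90 x 90 x 20 mm, fixed; this point is 8 mm above the bench. The lower white beaker stands on it.
- turn_bar: Red grip bar on the mirror's upright spindle; origin at its centre, on the turning axis, 213 mm above the bench. 12 mm thick (along its x), 42 long (its y), 38 high; nothing beside it at its height. One piece with the mirror below: the reflecting face (70 wide, 56 high, centre 65 mm under this point, top of frame 33 mm under it) contains the turning axis and faces level along the bar's +x.
- mirror (a joint): Turn of the mirror and bar about the upright spindle, rad: 0 parked against its stop, growing clockwise seen from above, to 1.45 at most. A light spring (0.02 N m at 0, 0.07 N m at 1.4) returns it to 0 when let go. It is at 0 at the start.
- lens (a point): Centre of the front lens of the black bench camera, fixed on the same grey base plate as the mirror, 130 mm from the spindle axis and level with the mirror's centre (148 mm above the bench); the lens looks straight at the spindle. The camera's top is 171 mm above the bench.
- sight (a point): Nothing visible: the camera's line of sight after the mirror. The point is the mirror's centre on the turning axis, 148 mm above the bench; x points along the reflected line of sight (level) and turns twice as far as the mirror, the same way. What lies on this x axis is in the middle of the camera's view. The nested orange collar's centre is at this height.
- cup_blue: Loose bystander: a beaker of the same shape with a blue collar; origin at the centre of its underside.
- jar: Loose bystander: brown jar with a black cap, 64 mm wide, 95 mm high; origin at the centre of its underside.
- dish: Loose bystander: flat round culture dish with cream lid, 94 mm wide, 18 mm high; origin at the centre of its underside.
There are look-alikes about, which are no part of the job. Leave any green look-alike of the cup_orange alone.

How it is judged:
On the way, in this order (a step that is already met when the one before it is completed fails the run):
1. the orange-collared beaker is fully nested on the stack, upright in the holder, and let go (horizontal distance between cup_orange_collar and stack_top_collar below 0.004 m and z of cup_orange_collar in the frame of stack_top_collar between 0.029 and 0.037 m and angle between cup_orange_collar's own z axis and vertical below 0.06 rad and horizontal distance between stack_top_collar and socket below 0.007 m and z of stack_top_collar in the frame of socket between 0.103 and 0.111 m and contact force between cup_orange and the arm below 0.2 N and contact force between cup_orange and the fingers below 0.2 N and linear speed of cup_orange below 0.03 m/s), for 0.3 s.
2. the held mirror shows the orange collar in the middle of the camera's view (y of cup_orange_collar in the frame of sight between -0.015 and 0.015 m and x of cup_orange_collar in the frame of sight above 0.1 m and contact force between turn_bar and the fingers above 1 N and velocity of joint mirror between -0.05 and 0.05 rad/s), for 0.3 s.
At the end, for the whole second after the job is handed in: Orange beaker nested on the seated white stack: coaxial within 4 mm, 33 mm pitch within 4 mm, tilt under 0.06 rad, untouched, still; stack within 7 mm of the socket axis. Fingers hold the red bar (over 1 N), mirror still, reflected line of sight within 15 mm of the orange collar's centre (all of step 1 and all of step 2); the arm keeps its last pose, push and grip.
It fails at once if the brown jar is moved by more than 25 mm (distance of jar from where it was at the start of the episode above 0.025 m).
It fails at once if the culture dish is moved by more than 25 mm (distance of dish from where it was at the start of the episode above 0.025 m).
It fails at once if the blue-collared beaker is moved by more than 25 mm (distance of cup_blue from where it was at the start of the episode above 0.025 m).
It also fails if it takes over 48 s, if anything falls off the work surface, if the arm or the gripper's body presses on something with over 40 N, if the wrist force passes 120 N, or if a joint passes its speed limit or range.

### The arm

A 6-joint arm with a two-finger parallel gripper is mounted at the origin on the work surface. World frame = base frame: x ahead of the robot, y to its left, z up, the work surface at z = 0. Lengths are in m, angles in rad, forces in N, time in s.
With the tool pointing down it reaches from about 0.375 to 0.975 m from the base axis. Payload 3.8 kg.
Tool frame: the origin (TCP) lies midway between the tips of the shut fingers; the grasp point (between the pads) lies 19 mm behind it; x points along the fingers, y is the direction in which the jaws open and shut, and the axes are right-handed (so a half turn about x gives the same grasp; the last joint's range is limited). The gripper opens to 88 mm and grips with 3 to 60 N. Pads are 18 mm wide; open, the fingers measure 123 mm over their backs; the gripper's body (75 mm by 187 mm) begins 45 mm behind the grasp point.
Start: joints at [-0.037, 0.264, 1.604, -0, 1.274, -0.037], TCP at [0.675, -0, 0.239] pointing down, gripper open.
Joint ranges: [-2.63, 2.63], [-0.94, 2.18], [0.31, 2.57], [-1.31, 4.45], [0, 2.66], [-2.55, 2.55]. Speed limits (rad/s): [2.57, 2.57, 3.14, 3.14, 3.14, 3.14].

### API

Orientations are given as a rotation vector (axis times angle).
In Python, from cell import manip, inverse_kinematics, cams, order gives the robot as it stands. Calls block until the motion is done:
- manip.move_pose(position, orientation): joint-space move of the TCP to a pose.
- manip.move_linear(position, rate=0.15, rot=None): straight line of the TCP; rot=None keeps the orientation; rate is the mean speed in m/s.
- manip.set_joints(angles): joint-space move.
- manip.set_gripper(opening, force=None): finger opening in m; force is the grip in N (None keeps the last); returns when the fingers have stopped.
- manip.dwell(seconds).
- inverse_kinematics(position, orientation): joint angles nearest the present ones, or None.
- manip.state(): the state.
- cams.capture(name): name is "scene" or "side" or "wrist"; returns a dict with "image" (400x640x3 uint8, blue, green, red), "z_map" (400x640 float32, m along the optical axis (not along the pixel's ray), 0 where there is no reading), "intrinsics" (3x3 intrinsics, pixels), "position" and "orientation" of the camera in the world; the wrist camera has in their place "T_tool_cam" (4x4, takes a point from camera to tool coordinates, whose origin is the TCP and whose axes are the tool frame's). Camera axes: x right, y down, z forward; pixel columns grow to the right and rows downward; lengths in m; the calibration is good to about 2 mm. A picture is of the moment at which its call begins: read the wrist's pose just before it.
A pose or a line that the arm cannot do raises manip.IKError and nothing moves.
- order.close_job(): hands the job in, once; it reports no verdict.
The state is a dict: "clock": time; "joint_pos": joint angles; "joint_velocities": joint speeds; "tau": joint torques, N m; "tool_pos": TCP position; "tcp_rot": TCP orientation; "contact_force": force on the tool from outside, world axes, zero at the start; "moment": the same for the moment, N m; "gripper_width": finger opening in m.
Only numpy, scipy, OpenCV 4.12 (cv2) and the standard library are available. Lean on these libraries where they do the work, as an engineer would, in place of code of your own. Each camera call takes 0.05 s, during which the arm holds its last target.

## Working session

There is one attempt and no reset: what is moved stays moved. The work goes in short steps, each a Python script; the robot and the scene stay as the last script left them, time stands still between calls to the robot, and variables do not carry over. Pictures are saved under pics/ and viewed, and the job is handed in when it is done.

```bash
mkdir -p pics; ls
python3 - <<'E'
from cell import manip,cams
import cv2,numpy as np
print(manip.state())
for n in ["scene","side","wrist"]:
    c=cams.capture(n); cv2.imwrite(f"pics/{n}0.png",c["image"]); np.savez(f"pics/{n}0.npz",**c)
    print(n,{k:v for k,v in c.items() if k not in("image","z_map")})
E
```

```text
pics
{'clock': 0.0, 'joint_pos': array([-3.68655967e-02,  2.64753389e-01,  1.60533276e+00, -5.44780890e-06,
        1.27367962e+00, -3.69106597e-02]), 'joint_velocities': array([ 0.00017604, -0.00022928, -0.00022946,  0.00112923, -0.0012276 ,
        0.00084146]), 'tau': array([-9.59501231e-04, -5.02113855e+01, -3.56871557e+01,  7.25938403e-02,
        2.92220683e-02, -1.93505334e-04]), 'tool_pos': array([6.74313490e-01, 4.49192806e-05, 2.37410099e-01]), 'tcp_rot': array([ 1.20819278,  1.21087602, -1.21072894]), 'contact_force': array([-0.30342806, -0.26908351, -0.79793459]), 'moment': array([-0.0380583 , -0.0143806 , -0.06319568]), 'gripper_width': 0.08781039673733042}
scene {'intrinsics': array([[509.57654477,   0.        , 319.25246378],
       [  0.        , 509.57654477, 201.70034816],
       [  0.        ,   0.        ,   1.        ]]), 'position': array([ 1.18166858, -0.203136  ,  1.1296612 ]), 'orientation': array([-2.05659475, -1.58827428,  0.487866  ])}
side {'intrinsics': array([[387.15058142,   0.        , 319.1627581 ],
       [  0.        , 387.15058142, 199.40403135],
       [  0.        ,   0.        ,   1.        ]]), 'position': array([0.23288593, 0.4980942 , 0.7861649 ]), 'orientation': array([-0.66539623,  2.67531357, -1.0393399 ])}
wrist {'intrinsics': array([[307.34654482,   0.        , 316.84778912],
       [  0.        , 307.34654482, 202.03236428],
       [  0.        ,   0.        ,   1.        ]]), 'T_tool_cam': array([[-9.02087369e-04, -2.77650475e-01,  9.60681737e-01,
        -1.47045112e-01],
       [ 9.99999353e-01,  4.14916186e-04,  1.05892349e-03,
         6.22802159e-04],
       [-6.92613014e-04,  9.60682071e-01,  2.77649922e-01,
        -7.17399278e-02],
       [ 0.00000000e+00,  0.00000000e+00,  0.00000000e+00,
         1.00000000e+00]])}
```

View pics/scene0.png

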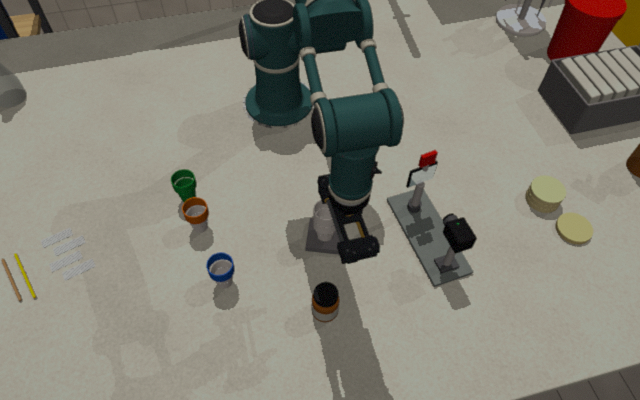

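View pics/side0.png

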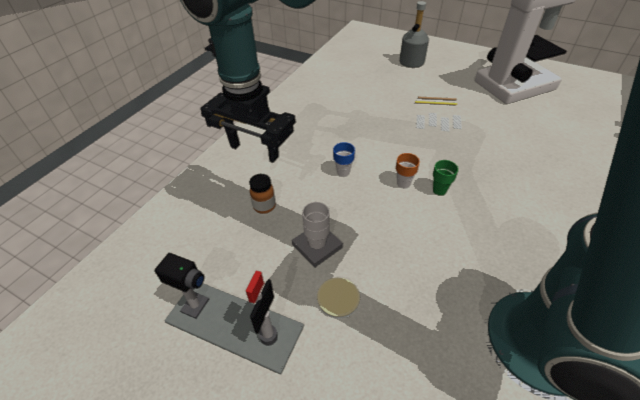

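View pics/wrist0.png

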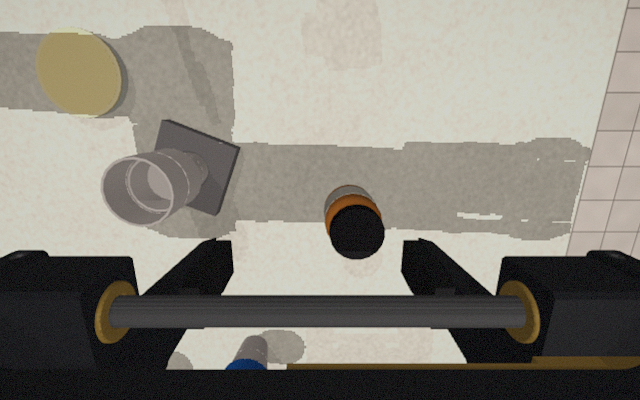

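Side view: orange beaker (407,165), its look-alikes are green (444,175) and blue (344,155). The jar with its orange-brown glass is at (262,193). The clear/white stack is at (316,225), dish at (338,296), red bar at (255,286) and bench camera at (182,272). In the scene view, orange is at (196,211), green at (184,184) and blue at (221,266). A far red bin at (585,25) could be confused with the red bar at (428,158). I choose the orange one at scene (196,211) and side (407,165), and check it in crops while measuring.

```bash
cat > h.py <<'E'
import numpy as np,cv2
from scipy.spatial.transform import Rotation as R
from scipy.optimize import least_squares
def cloud(c,tool=None):
    K=c["intrinsics"];z=c["z_map"];h,w=z.shape
    u,v=np.meshgrid(np.arange(w),np.arange(h))
    P=np.stack([(u-K[0,2])/K[0,0]*z,(v-K[1,2])/K[1,1]*z,z],-1)
    if tool is None: Rm=R.from_rotvec(c["orientation"]).as_matrix();t=c["position"]
    else:
        T=np.eye(4);T[:3,:3]=R.from_rotvec(tool[1]).as_matrix();T[:3,3]=tool[0];T=T@c["T_tool_cam"];Rm=T[:3,:3];t=T[:3,3]
    W=P@Rm.T+t; W[z<=0]=np.nan
    return W
def circ(p,r=None):
    if r is None:
        f=lambda q:np.hypot(p[:,0]-q[0],p[:,1]-q[1])-q[2]
        s=least_squares(f,[*np.median(p[:,:2],0),.03],loss='soft_l1',f_scale=.002)
    else:
        f=lambda q:np.hypot(p[:,0]-q[0],p[:,1]-q[1])-r
        s=least_squares(f,np.median(p[:,:2],0),loss='soft_l1',f_scale=.002)
    return s.x,s.cost
E
python3 - <<'E'
from h import *
for n in ["scene","side"]:
    c=dict(np.load(f"pics/{n}0.npz"));W=cloud(c);hsv=cv2.cvtColor(c["image"],cv2.COLOR_BGR2HSV)
    H,S,V=[hsv[...,i] for i in range(3)]
    box={"scene":dict(orange=(180,215,195,225),green=(168,200,168,200),blue=(205,240,250,285),red=(415,442,148,172),jar=(305,345,280,325)),
         "side":dict(orange=(390,425,150,180),green=(430,460,158,198),blue=(330,360,140,168),red=(243,268,268,305),jar=(245,280,172,216),dish=(315,362,278,318))}[n]
    hr=dict(orange=(5,20),green=(50,75),blue=(105,125),red=(0,5),jar=(0,180),dish=(20,40))
    for k,(a,b,d,e) in box.items():
        m=np.zeros(H.shape,bool);m[d:e,a:b]=1
        m&=(H>=hr[k][0])&(H<=hr[k][1])&((S>120)|(k=="jar")|((k=="dish")&(S>60)))&np.isfinite(W[...,2])
        p=W[m];p=p[p[:,2]>.01]
        top=np.percentile(p[:,2],97);t=p[p[:,2]>top-.008]
        print(n,k,len(p),"z",np.percentile(p[:,2],[3,97]).round(4),"min",p.min(0).round(3),"max",p.max(0).round(3),"med",np.median(p,0).round(4),"topcirc",circ(t) if len(t)>5 else 0)
    cr={"scene":(140,260,150,300),"side":(320,470,120,220)}[n]
    im=c["image"][cr[2]:cr[3],cr[0]:cr[1]];cv2.imwrite(f"pics/crop_{n}.png",cv2.resize(im,None,fx=4,fy=4,interpolation=cv2.INTER_CUBIC))
E
```

```text
scene orange 380 z [0.0596 0.0907] min [ 0.329 -0.329  0.021] max [ 0.443 -0.269  0.093] med [ 0.4119 -0.3002  0.0769] topcirc (array([ 0.40976732, -0.29894709,  0.02947493]), np.float64(0.00010673080141229382))
scene green 492 z [0.0325 0.089 ] min [ 0.278 -0.347  0.018] max [ 0.344 -0.289  0.092] med [ 0.3084 -0.3188  0.0679] topcirc (array([ 0.31115578, -0.31726761,  0.02944566]), np.float64(9.113762451257325e-05))
scene blue 326 z [0.0609 0.0907] min [ 0.552 -0.292  0.058] max [ 0.616 -0.233  0.094] med [ 0.5949 -0.2629  0.077 ] topcirc (array([ 0.58373528, -0.26206447,  0.02925717]), np.float64(4.740658699999619e-05))
scene red 186 z [0.1959 0.2331] min [0.489 0.239 0.182] max [0.508 0.281 0.235] med [0.5017 0.2573 0.2203] topcirc (array([0.40944287, 0.24086983, 0.09261534]), np.float64(0.00030183534216137))
scene jar 915 z [0.0169 0.0973] min [ 0.689 -0.078  0.01 ] max [ 0.749 -0.014  0.099] med [ 0.7311 -0.0499  0.09  ] topcirc (array([ 0.71759675, -0.04605447,  0.01989618]), np.float64(0.0037254078342451556))
side orange 364 z [0.0617 0.0909] min [ 0.376 -0.331  0.059] max [ 
[... 456 characters left out ...]
523  0.0767] topcirc (array([ 0.57838431, -0.26111264,  0.02944817]), np.float64(6.31674046771339e-05))
side red 341 z [0.2012 0.2339] min [0.485 0.243 0.197] max [0.502 0.283 0.235] med [0.4901 0.2668 0.2293] topcirc (array([0.58165339, 0.27849424, 0.09114341]), np.float64(0.0007100302252137219))
side jar 825 z [0.0144 0.0968] min [ 0.68  -0.073  0.01 ] max [ 0.741 -0.011  0.099] med [ 0.6998 -0.0299  0.0705] topcirc (array([ 0.71119119, -0.04300286,  0.0206011 ]), np.float64(0.0024271621019325003))
side dish 1197 z [0.0162 0.0213] min [0.364 0.071 0.014] max [0.454 0.156 0.024] med [0.4077 0.1161 0.0187] topcirc (array([0.40817572, 0.11473143, 0.03169344]), np.float64(0.01735894433008535))
```

View pics/crop_side.png

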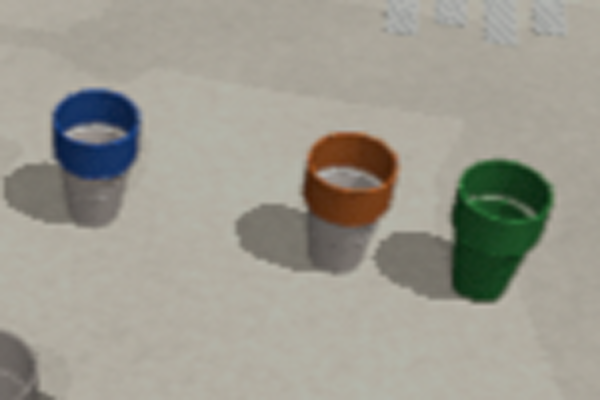

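Run:
```python
from h import *
from cell import inverse_kinematics as ik
r=R.from_rotvec([1.2092,1.2092,-1.2092]);print(r.as_matrix().round(3))
# white stack in each view
for n,b in [("scene",(300,345,195,250)),("side",(300,332,200,250))]:
    c=dict(np.load(f"pics/{n}0.npz"));W=cloud(c);p=W[b[2]:b[3],b[0]:b[1]].reshape(-1,3);p=p[np.isfinite(p[:,2])]
    print(n,np.histogram(p[:,2],np.arange(0,.25,.01)))
# lens/camera & red bar in side
c=dict(np.load("pics/side0.npz"));W=cloud(c)
p=W[250:295,150:210].reshape(-1,3);p=p[(p[:,2]>.12)&(p[:,2]<.18)];print("cam",p.min(0),p.max(0),np.median(p,0))
c=dict(np.load("pics/scene0.npz"));W=cloud(c)
p=W[210:255,435:480].reshape(-1,3);p=p[(p[:,2]>.12)&(p[:,2]<.18)];print("cam",p.min(0),p.max(0),np.median(p,0))
for yaw in (0,180):
    for pos in ([.408,-.298,.22],[.408,-.298,.062]):
        print(yaw,ik(pos,(R.from_euler('z',yaw,degrees=True)*r).as_rotvec()))
```

```text
[[-0.  1. -0.]
 [ 0. -0. -1.]
 [-1. -0. -0.]]
scene (array([204, 320, 213,  24,  30,  18,  27, 103,  83, 103,  78,  62,  74,
        19,   0,   0,   0,   0,   0,   0,   0,   0,   0,   0]), array([0.  , 0.01, 0.02, 0.03, 0.04, 0.05, 0.06, 0.07, 0.08, 0.09, 0.1 ,
       0.11, 0.12, 0.13, 0.14, 0.15, 0.16, 0.17, 0.18, 0.19, 0.2 , 0.21,
       0.22, 0.23, 0.24]))
side (array([171, 115, 193,  32,  32,  38,  25,  85, 114, 165, 141, 140, 157,
        82,   0,   0,   0,   0,   0,   0,   0,   0,   0,   0]), array([0.  , 0.01, 0.02, 0.03, 0.04, 0.05, 0.06, 0.07, 0.08, 0.09, 0.1 ,
       0.11, 0.12, 0.13, 0.14, 0.15, 0.16, 0.17, 0.18, 0.19, 0.2 , 0.21,
       0.22, 0.23, 0.24]))
cam [0.62112312 0.25271591 0.12816434] [0.70718622 0.30479154 0.17475847] [0.65933407 0.28386028 0.16956426]
cam [0.62409475 0.25045939 0.12556412] [0.71239082 0.30295514 0.17472488] [0.68212879 0.26902376 0.16712074]
0 [-6.80137007e-01 -4.67868343e-02  1.98173783e+00  6.73973748e-08
  1.20664226e+00 -6.80136608e-01]
0 [-6.80137007e-01  1.28128666e-01  2.12316344e+00  8.10252887e-08
  8.90301140e-01 -6.80136635e-01]
180 [-6.80136922e-01 -4.67876378e-02  1.98173860e+00 -6.73974592e-08
  1.20664110e+00  2.46145618e+00]
180 [-6.80136922e-01  1.28127947e-01  2.12316427e+00 -8.10254401e-08
  8.90299840e-01  2.46145621e+00]
```

Crop check: the orange collar on a white body is in the middle at crop (350,180). The green one at (505,200) is green all over and blue is at (97,135), so the choice stands. Next I hover over it for a close measurement.

```bash
cat >> h.py <<'E'
R0=R.from_rotvec([1.2092,1.2092,-1.2092])
R0=R.from_matrix([[0,1,0],[0,0,-1],[-1,0,0]])
def ori(deg): return (R.from_euler('z',deg,degrees=True)*R0).as_rotvec()
E
python3 - <<'E'
from h import *
from cell import manip,cams,inverse_kinematics as ik
for y in(-79,101): print(y,ik([.408,-.298,.22],ori(y)),ik([.57,0,.2],ori(y)))
manip.move_pose([.408,-.298,.22],ori(-79))
s=manip.state();c=cams.capture("wrist");cv2.imwrite("pics/w1.png",c["image"]);np.savez("pics/w1.npz",tp=s["tool_pos"],tr=s["tcp_rot"],**c)
print(s["clock"],s["tool_pos"],s["joint_pos"])
c=cams.capture("scene");cv2.imwrite("pics/s1.png",c["image"]);np.savez("pics/s1.npz",**c)
E
```

```text
-79 [-6.80136965e-01 -4.67872360e-02  1.98173821e+00 -4.44089210e-16
  1.20664168e+00  6.98673144e-01] [-4.36981163e-02  9.44173857e-02  1.87535681e+00 -4.44089210e-16
  1.17181846e+00  1.33511199e+00]
101 [-6.80136965e-01 -4.67872360e-02  1.98173821e+00 -4.44089210e-16
  1.20664168e+00 -2.44291951e+00] [-4.36981163e-02  9.44173857e-02  1.87535681e+00 -4.44089210e-16
  1.17181846e+00 -1.80648066e+00]
1.6333 [ 0.40876841 -0.29780153  0.22027833] [-6.79128041e-01 -4.64694204e-02  1.98090842e+00  4.02401955e-04
  1.20647268e+00  6.98360221e-01]
```

View pics/w1.png

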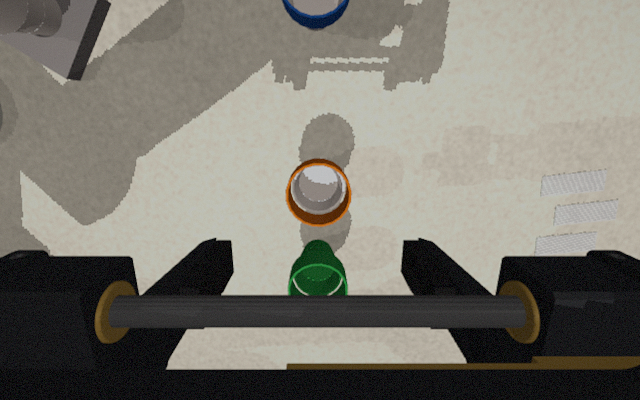

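View pics/s1.png

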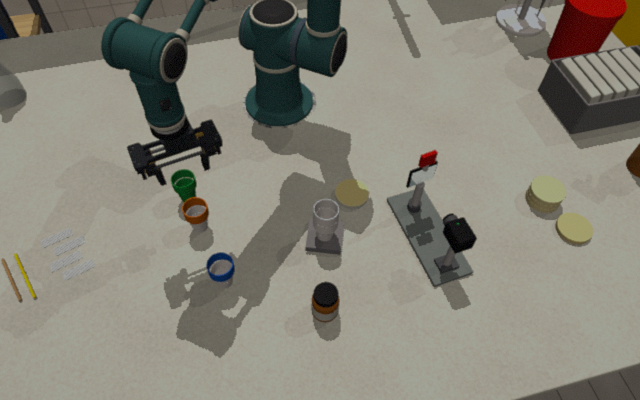

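Wrist view: orange rim centred at (319,192) between the fingers, green behind at (318,275). The scene view is now clear, with the stack at (325,212) and the mirror bar at (428,158).

Run:
```python
from h import *
c=dict(np.load("pics/w1.npz"));W=cloud(c,(c["tp"],c["tr"]));hsv=cv2.cvtColor(c["image"],cv2.COLOR_BGR2HSV)
m=(hsv[...,0]>=5)&(hsv[...,0]<=20)&(hsv[...,1]>150);m[:150]=0;m[235:]=0;m[:,:270]=0;m[:,370:]=0
p=W[m];p=p[np.isfinite(p[:,2])];t=p[p[:,2]>p[:,2].max()-.008]
print(len(p),len(t),np.percentile(p[:,2],[3,50,97]),circ(t),circ(t,.0298),(t[:,:2].min(0)+t[:,:2].max(0))/2,t[:,:2].max(0)-t[:,:2].min(0))
print("bench z",np.nanmedian(W[150:200,450:520,2]))
for n,f,b in [("scene","s1",(310,345,198,245)),("side","side0",(300,332,200,250)),("wrist","w1",None)]:
    if b is None: continue
    c=dict(np.load(f"pics/{f}.npz"));W=cloud(c);p=W[b[2]:b[3],b[0]:b[1]].reshape(-1,3);p=p[np.isfinite(p[:,2])&(p[:,2]>.124)]
    print(n,len(p),p[:,2].max(),circ(p),circ(p,.0298))
# scene orange refit with fresh view
# bar: plane/line fit from side & scene, bar z>.197
for n,f,b in [("scene","s1",(412,445,145,178)),("side","side0",(240,272,265,308))]:
    c=dict(np.load(f"pics/{f}.npz"));W=cloud(c);hsv=cv2.cvtColor(c["image"],cv2.COLOR_BGR2HSV)
    m=((hsv[...,0]<6)|(hsv[...,0]>174))&(hsv[...,1]>150);mm=m&False;mm[b[2]:b[3],b[0]:b[1]]=1;m&=mm&(W[...,2]>.228)
    q=W[m][:,:2].astype(np.float32);r=cv2.minAreaRect(q*1000);print(n,len(q),r,"pts",q.min(0),q.max(0))
```

```text
1232 548 [0.06232308 0.08279731 0.0919414 ] (array([ 0.40843799, -0.29888698,  0.02932831]), np.float64(9.23998948299569e-05)) (array([ 0.40852392, -0.29886825]), np.float64(0.00014547869498806674)) [ 0.40822869 -0.29925139] [0.06055239 0.06091733]
bench z 0.0013025294633512152
scene 126 0.1345416297283456 (array([0.5238932 , 0.00682109, 0.02949303]), np.float64(8.271180133951264e-05)) (array([0.52386636, 0.00681372]), np.float64(8.690286931492429e-05))
side 170 0.13376611127779936 (array([0.5195216 , 0.00815556, 0.02954178]), np.float64(8.168279927922395e-05)) (array([0.51954331, 0.00813825]), np.float64(8.602135160948129e-05))
scene 63 ((499.0926818847656, 259.70068359375), (12.12209701538086, 40.19719696044922), 12.93254566192627) pts [0.4901341  0.23956876] [0.50705963 0.27949747]
side 169 ((493.04937744140625, 262.46954345703125), (11.461724281311035, 40.53364944458008), 10.977458953857422) pts [0.48492312 0.24282716] [0.5020175  0.28320768]
```

Run:
```python
from h import *
from cell import manip,cams
manip.move_linear([.4084,-.2989,.063],rate=.15)
print(manip.state()["tool_pos"])
manip.set_gripper(.055,12)
s=manip.state();print(s["gripper_width"],s["contact_force"])
manip.move_linear([.4084,-.2989,.25],rate=.2)
manip.move_pose([.5215,.0075,.30],ori(-79))
s=manip.state();c=cams.capture("wrist");cv2.imwrite("pics/w2.png",c["image"]);np.savez("pics/w2.npz",tp=s["tool_pos"],tr=s["tcp_rot"],**c)
print(s["clock"],s["tool_pos"],s["gripper_width"])
```

```text
[ 0.4091226  -0.2994554   0.06391138]
0.061979235080406064 [0.53456089 0.20940337 3.69330818]
5.775 [0.52121441 0.00670619 0.2993507 ] 0.06209893374286883
```

View pics/w2.png

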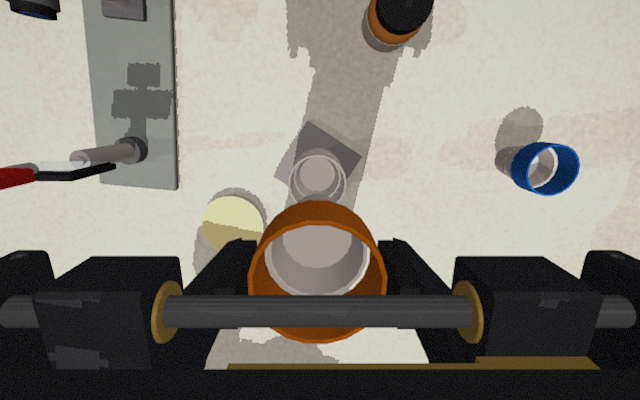

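Wrist view: beaker held upright, orange rim centred at about (318,270). The stack rim shows below it at about (318,180), slightly hidden. I compare both rims in this same view.

Run:
```python
from h import *
c=dict(np.load("pics/w2.npz"));W=cloud(c,(c["tp"],c["tr"]));hsv=cv2.cvtColor(c["image"],cv2.COLOR_BGR2HSV)
m=(hsv[...,0]>=5)&(hsv[...,0]<=20)&(hsv[...,1]>150);m[:195]=0;m[350:]=0;m[:,:240]=0;m[:,395:]=0
p=W[m];p=p[np.isfinite(p[:,2])];t=p[p[:,2]>np.percentile(p[:,2],99)-.005]
print(len(t),np.percentile(p[:,2],[1,50,99]),circ(t),circ(t,.0297))
# tilt: plane of rim
A=np.c_[t[:,:2]-t[:,:2].mean(0),np.ones(len(t))];print("plane",np.linalg.lstsq(A,t[:,2],rcond=None)[0])
m=~m;mm=np.zeros_like(m);mm[148:215,285:352]=1;m&=mm&(hsv[...,1]<100)
p=W[m];p=p[np.isfinite(p[:,2])&(p[:,2]>.12)&(p[:,2]<.15)]
t=p[p[:,2]>.126];print(len(t),t[:,2].max(),circ(t),circ(t,.0298),t.min(0),t.max(0))
print(c["tp"])
z=W[40:120,210:270,2];print("bench",np.nanmedian(z))
```

```text
2209 [0.29595965 0.32004866 0.32789947] (array([0.52115226, 0.00696022, 0.02933391]), np.float64(0.0005573693421468226)) (array([0.52109147, 0.00694528]), np.float64(0.0006819546309754354))
plane [0.01185577 0.00162741 0.32614313]
370 0.1339645109785781 (array([0.5222226 , 0.00726065, 0.02931134]), np.float64(0.00010295785573006264)) (array([0.52186142, 0.00718619]), np.float64(0.00013127689180537507)) [ 0.49774041 -0.02351463  0.12612684] [0.55246033 0.03770116 0.13396451]
[0.52121441 0.00670619 0.2993507 ]
bench 0.0012357881587105046
```

Run:
```python
from h import *
from cell import manip,cams
manip.move_linear([.5224,.0078,.21],rate=.15)
print(manip.state()["contact_force"])
manip.move_linear([.5224,.0078,.150],rate=.08)
s=manip.state();print(s["tool_pos"],s["contact_force"])
for z in (.146,.142,.1395,.1375,.136,.1345):
    manip.move_linear([.5224,.0078,z],rate=.05)
    s=manip.state();print(s["clock"],z,s["tool_pos"],s["contact_force"])
    if s["contact_force"][2]>9: break
c=cams.capture("side");cv2.imwrite("pics/sd3.png",cv2.resize(c["image"][100:300,200:460],None,fx=3,fy=3));np.savez("pics/sd3.npz",**c)
```

```text
[ 0.16271971 -0.22965066 -0.45152746]
[0.52279426 0.00778818 0.15029771] [-0.13779174  0.30536094 -1.18672853]
7.725 0.146 [0.52245197 0.00779395 0.14611669] [-0.74018928 -0.00558887 -0.41083624]
7.975 0.142 [0.5221301  0.00781061 0.14170855] [ 0.37564532 -0.17861423 -0.88880984]
8.225 0.1395 [0.52221254 0.00779696 0.13926802] [ 0.14331479  0.14045245 -1.06862287]
8.475 0.1375 [0.52247551 0.00777924 0.13753623] [0.79277408 0.3109542  0.17843609]
8.725 0.136 [0.52340639 0.00792226 0.13750628] [-0.9832499   0.59970895  5.61809432]
8.975 0.1345 [0.52443808 0.00788893 0.13731054] [-0.69648037  0.48933662 10.06878942]
```

View pics/sd3.png

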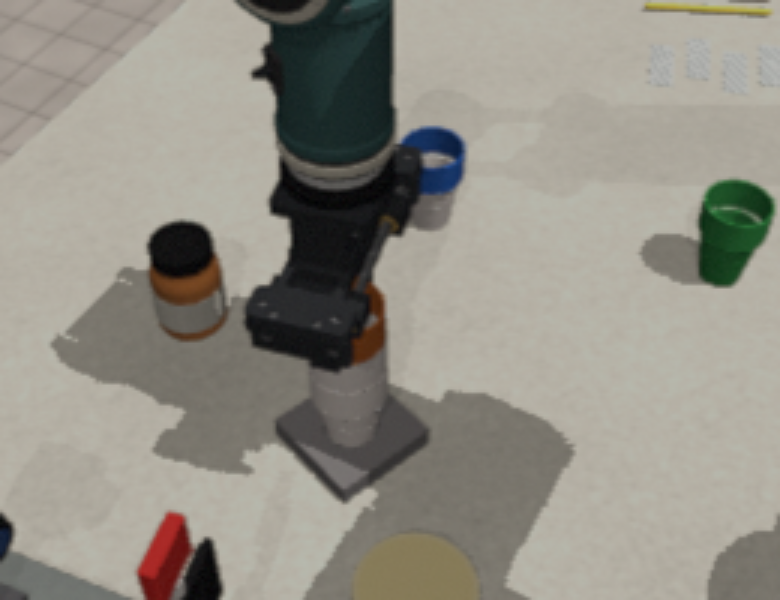

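Orange sits straight on the stack at (370,325), contact came at the expected height (0.1375). I unload, release and lift.

Run:
```python
from h import *
from cell import manip,cams
manip.move_linear([.5224,.0078,.1372],rate=.05)
manip.set_gripper(.088)
s=manip.state();print(s["contact_force"],s["gripper_width"])
manip.move_linear([.5224,.0078,.30],rate=.15)
s=manip.state();c=cams.capture("wrist");cv2.imwrite("pics/w4.png",c["image"]);np.savez("pics/w4.npz",tp=s["tool_pos"],tr=s["tcp_rot"],**c)
print(s["clock"])
W=cloud(c,(s["tool_pos"],s["tcp_rot"]));hsv=cv2.cvtColor(c["image"],cv2.COLOR_BGR2HSV)
m=(hsv[...,0]>=5)&(hsv[...,0]<=20)&(hsv[...,1]>150)&(W[...,2]>.12)
p=W[m];t=p[p[:,2]>np.percentile(p[:,2],97)-.006]
print(len(t),np.percentile(p[:,2],[2,50,97]),circ(t))
A=np.c_[t[:,:2]-t[:,:2].mean(0),np.ones(len(t))];print("plane",np.linalg.lstsq(A,t[:,2],rcond=None)[0])
# red bar & lens in wrist view
m=((hsv[...,0]<5)|(hsv[...,0]>174))&(hsv[...,1]>150)&(W[...,2]>.228);q=W[m][:,:2]
if len(q)>10: print(len(q),cv2.minAreaRect((q*1000).astype(np.float32)))
c=cams.capture("side");cv2.imwrite("pics/sd4.png",c["image"]);np.savez("pics/sd4.npz",**c)
c=cams.capture("scene");cv2.imwrite("pics/sc4.png",c["image"]);np.savez("pics/sc4.npz",**c)
```

```text
[-0.94634111 -0.44587797 -0.01503968] 0.08821346001691184
11.0667
1879 [0.13791283 0.38289967 0.39146001] (array([-1692.97657677,  -316.01590985,  1722.75162996]), np.float64(0.0010280104819329079))
plane [0.71863611 0.15724252 0.390268  ]
195 ((533.8515014648438, 13.263580322265625), (44.93865966796875, 162.7948760986328), 11.10515022277832)
```

View pics/w4.png

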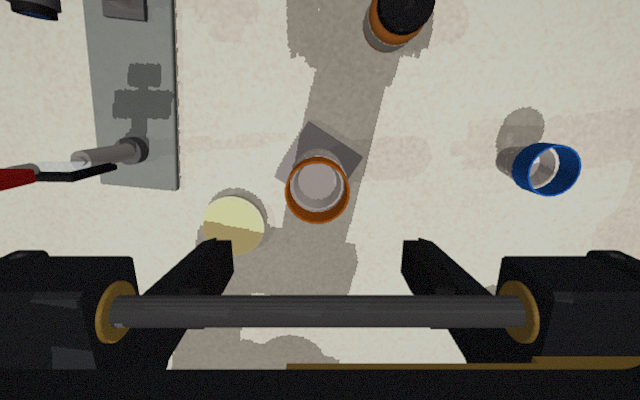

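View pics/sd4.png

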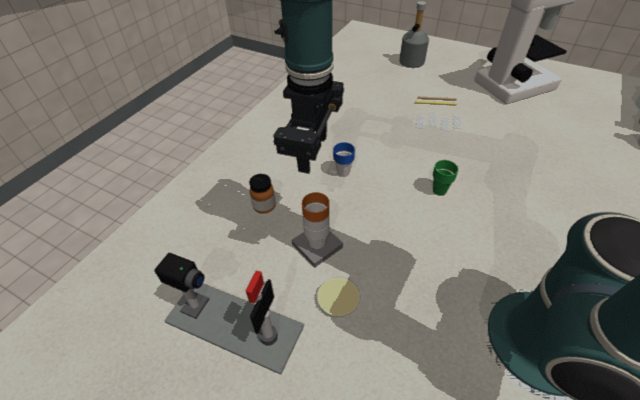

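Wrist view: orange nested at (317,190), fingers clear, bystanders in place. The side view agrees, with orange on top at (315,208). My mask caught the gripper's gold rings, so I refit. I also measure the plate, lens and bar, after hovering over the bar.

Run:
```python
from h import *
from cell import manip,cams,inverse_kinematics as ik
c=dict(np.load("pics/w4.npz"));W=cloud(c,(c["tp"],c["tr"]));hsv=cv2.cvtColor(c["image"],cv2.COLOR_BGR2HSV)
m=(hsv[...,0]>=5)&(hsv[...,0]<=20)&(hsv[...,1]>150)&(W[...,2]>.12);m[:140]=0;m[235:]=0
p=W[m];t=p[p[:,2]>np.percentile(p[:,2],97)-.006]
print(len(t),np.percentile(p[:,2],[2,50,97]),circ(t))
A=np.c_[t[:,:2]-t[:,:2].mean(0),np.ones(len(t))];print("plane",np.linalg.lstsq(A,t[:,2],rcond=None)[0])
for n,f,b in [("scene","sc4",(300,345,180,250)),("side","sd4",(298,334,180,250))]:
    c=dict(np.load(f"pics/{f}.npz"));W=cloud(c);hsv=cv2.cvtColor(c["image"],cv2.COLOR_BGR2HSV)
    p=W[b[2]:b[3],b[0]:b[1]].reshape(-1,3)
    for lo,hi in((.155,.175),(.135,.155),(.105,.128)):
        q=p[(p[:,2]>lo)&(p[:,2]<hi)]
        if len(q)>10: print(n,lo,len(q),circ(q,.0305),q[:,2].max())
for y in (12,-39): print(ik([.496,.261,.20],ori(y)))
manip.move_pose([.50,.255,.32],ori(12))
s=manip.state();c=cams.capture("wrist");cv2.imwrite("pics/w5.png",c["image"]);np.savez("pics/w5.npz",tp=s["tool_pos"],tr=s["tcp_rot"],**c)
print(s["clock"],s["tool_pos"])
```

```text
510 [0.13471998 0.15682963 0.16609752] (array([0.52180486, 0.0083698 , 0.0293871 ]), np.float64(0.007662051722208646))
plane [0.00371406 0.13251527 0.16550418]
scene 0.155 152 (array([0.52310908, 0.00774637]), np.float64(0.000142979079773235)) 0.1668571695461264
scene 0.135 240 (array([0.52331747, 0.00785211]), np.float64(0.00023245282074501217)) 0.15492713717105855
scene 0.105 256 (array([0.5274179 , 0.00701874]), np.float64(0.00118258823403755)) 0.12797225115946298
side 0.155 221 (array([0.51901013, 0.00914637]), np.float64(0.00017068568872978757)) 0.16710137509076495
side 0.135 311 (array([0.51879224, 0.0091595 ]), np.float64(0.00021438807468202796)) 0.15494101224470713
side 0.105 261 (array([0.51895265, 0.00883508]), np.float64(0.0010724559708813527)) 0.12792439348635798
[0.43995394 0.07639224 1.89489288 0.         1.17030753 0.23051443]
[ 4.39953939e-01  7.63922421e-02  1.89489288e+00 -4.44089210e-16
  1.17030753e+00  1.12063235e+00]
12.2667 [0.50003252 0.25452265 0.31962123]
```

View pics/w5.png

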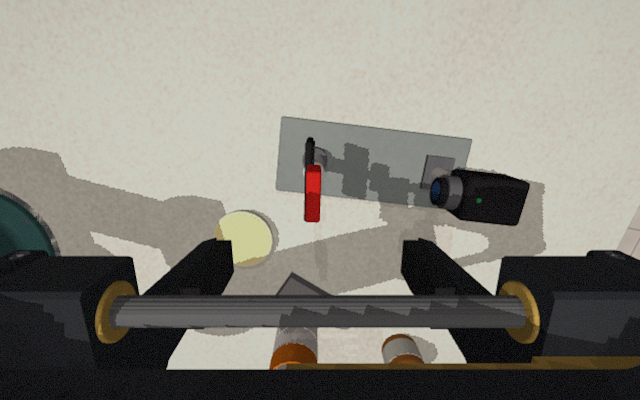

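Wrist view: red bar at (313,194) with the black mirror frame behind it, bench-camera lens at (437,192), base plate edges visible, dish at (243,238). Rim went from 0.1345 to 0.1669, so the pitch is about 33 mm. Now bar, lens and plate.

Run:
```python
from h import *
def ang(r):
    (cx,cy),(w,h),a=r
    return a if w<h else a-90   # angle of short side
def bar(W,hsv,b,zlo=.228):
    m=((hsv[...,0]<6)|(hsv[...,0]>174))&(hsv[...,1]>150)&(W[...,2]>zlo)&(W[...,2]<.245);mm=m&False;mm[b[2]:b[3],b[0]:b[1]]=1
    return W[m&mm]
out={}
for n,f,b,cb,pb in [("wrist","w5",(298,330,155,230),(425,535,160,230),(270,480,110,215)),("scene","sc4",(412,445,145,178),(435,480,205,255),(380,480,185,290)),("side","sd4",(240,272,265,308),(150,210,250,295),(160,310,270,375))]:
    c=dict(np.load(f"pics/{f}.npz"));W=cloud(c,(c["tp"],c["tr"]) if n=="wrist" else None);hsv=cv2.cvtColor(c["image"],cv2.COLOR_BGR2HSV)
    q=bar(W,hsv,b);r=cv2.minAreaRect((q[:,:2]*1000).astype(np.float32));print(n,"bar",len(q),q[:,2].max().round(4),r,"nang",ang(r))
    q=W[cb[2]:cb[3],cb[0]:cb[1]].reshape(-1,3)
    t=q[(q[:,2]>.163)&(q[:,2]<.18)];r2=cv2.minAreaRect((t[:,:2]*1000).astype(np.float32));print(" camtop",len(t),r2)
    v=q[(q[:,2]>.12)&(q[:,2]<.18)];
    d=np.array(r[0])/1000
    print(" cam nearest to spindle",np.percentile(np.hypot(v[:,0]-d[0],v[:,1]-d[1]),[0.5,2]), "mid dir deg",np.degrees(np.arctan2(r2[0][1]/1000-d[1],r2[0][0]/1000-d[0])))
    q=W[pb[2]:pb[3],pb[0]:pb[1]];h=hsv[pb[2]:pb[3],pb[0]:pb[1]]
    for zr in ((.006,.022),):
        t=q[(q[...,2]>zr[0])&(q[...,2]<zr[1])&(h[...,1]<60)];t=t.reshape(-1,3)
        if len(t)>30: print(" plate",len(t),np.median(t[:,2]),cv2.minAreaRect((t[:,:2]*1000).astype(np.float32)))
```

```text
wrist bar 758 0.235 ((495.7968444824219, 261.89154052734375), (11.895323753356934, 40.734928131103516), 11.38761043548584) nang 11.38761043548584
 camtop 3377 ((666.46826171875, 276.6319580078125), (83.399658203125, 48.2778434753418), 5.358119964599609)
 cam nearest to spindle [0.12938377 0.12979986] mid dir deg 4.936228463716006
 plate 11433 0.013376951631979994 ((580.346923828125, 268.2898864746094), (279.57513427734375, 110.0660171508789), 5.31965446472168)
scene bar 61 0.2344 ((498.5772399902344, 258.9720458984375), (11.28492259979248, 38.097503662109375), 10.6373291015625) nang 10.6373291015625
 camtop 564 ((671.662841796875, 276.62518310546875), (80.29270935058594, 49.45280838012695), 5.031301498413086)
 cam nearest to spindle [0.12874111 0.13173844] mid dir deg 5.823505235847334
 plate 3319 0.011446173697949646 ((583.177490234375, 283.1651611328125), (253.90692138671875, 305.0521240234375), 72.09518432617188)
side bar 162 0.2349 ((493.2174377441406, 262.37908935546875), (11.47200870513916, 40.50953674316406), 10.200737953186035) nang 10.200737953186035
 camtop 841 ((664.28662109375, 277.6495666503906), (83.16244506835938, 48.09809112548828), 5.349633693695068)
 cam nearest to spindle [0.1301775  0.13071052] mid dir deg 5.100983357457239
 plate 5583 0.012538974089059574 ((578.5107421875, 269.66461181640625), (280.4292297363281, 110.76602172851562), 5.277207374572754)
```

Run:
```python
from h import *
from cell import manip,cams,inverse_kinematics as ik
manip.move_pose([.4958,.2619,.27],ori(11))
manip.move_linear([.4958,.2619,.197],rate=.12)
print(manip.state()["tool_pos"])
manip.set_gripper(.006,15)
manip.dwell(.2)
s=manip.state();print(s["clock"],s["tool_pos"],s["gripper_width"],s["contact_force"],s["moment"])
c=cams.capture("wrist");cv2.imwrite("pics/w6.png",c["image"])
c=cams.capture("side");cv2.imwrite("pics/sd6.png",cv2.resize(c["image"][180:380,140:400],None,fx=3,fy=3))
```

```text
[0.49656062 0.26216448 0.19810705]
14.725 [0.49514842 0.26174813 0.1969055 ] 0.011758267907944691 [-4.96874193 -1.41300833  3.10064554] [-0.15904675  0.75261312 -0.1737532 ]
```

View pics/sd6.png

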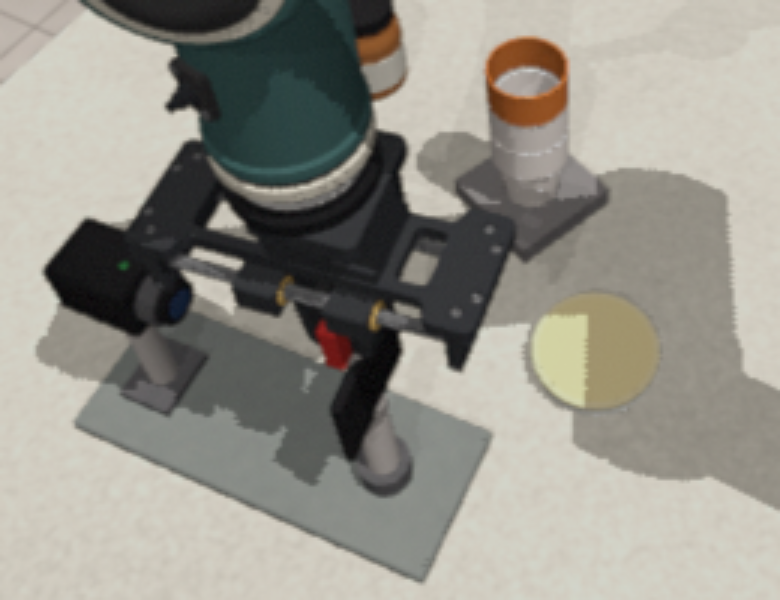

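View pics/w6.png

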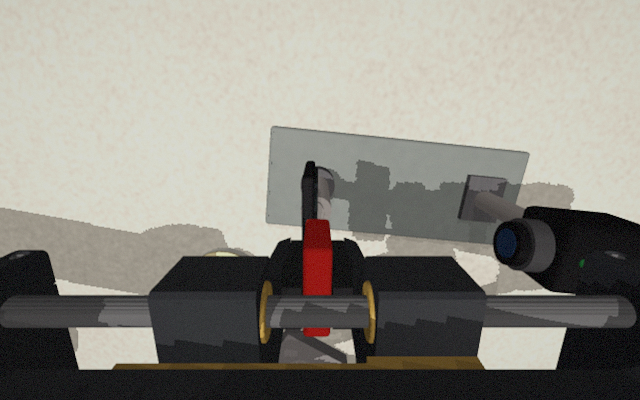

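The bar is gripped squarely: wrist view has red at (317,275) between the pads, width 11.8 mm, lens at (508,243). Now I turn clockwise in steps.

Run:
```python
from h import *
from cell import manip,cams
for y in (0,-13,-26,-39.5):
    manip.move_pose([.4949,.2617,.197],ori(y))
    s=manip.state();Rm=R.from_rotvec(s["tcp_rot"]).as_matrix()
    print(s["clock"],y,np.degrees(np.arctan2(Rm[1,1],Rm[0,1])),s["tool_pos"],s["contact_force"],s["moment"],s["gripper_width"])
manip.dwell(.3)
s=manip.state();c=cams.capture("wrist");cv2.imwrite("pics/w7.png",c["image"]);np.savez("pics/w7.npz",tp=s["tool_pos"],tr=s["tcp_rot"],**c)
Rm=R.from_rotvec(s["tcp_rot"]).as_matrix();print(np.degrees(np.arctan2(Rm[1,1],Rm[0,1])))
c=cams.capture("side");cv2.imwrite("pics/sd7.png",c["image"]);np.savez("pics/sd7.npz",**c)
c=cams.capture("scene");cv2.imwrite("pics/sc7.png",cv2.resize(c["image"][120:320,280:520],None,fx=3,fy=3));np.savez("pics/sc7.npz",**c)
```

```text
15.125 0 0.235956690627614 [0.49526454 0.26176533 0.19691787] [-1.44282245  0.27105542  0.29063575] [-0.04422412  0.20088634  0.04814004] 0.012198948450528773
15.4583 -13 -12.671305730250635 [0.49542932 0.26175816 0.19692693] [ 1.06935298 -0.09125032 -1.39928746] [ 0.00843706 -0.01956405  0.04417603] 0.011589336807948039
15.7917 -26 -25.63541340449195 [0.49555772 0.26170499 0.19693021] [ 3.62156128 -0.55175472 -1.85322767] [-0.01338923 -0.22467185  0.02361675] 0.011781594061762046
16.125 -39.5 -39.1162066012675 [0.49571611 0.26159931 0.19698291] [ 5.21190637 -0.18435597 -3.81329134] [-0.01410155 -0.65302597  0.04942292] 0.011886249909735663
-39.18913014576163
```

View pics/w7.png

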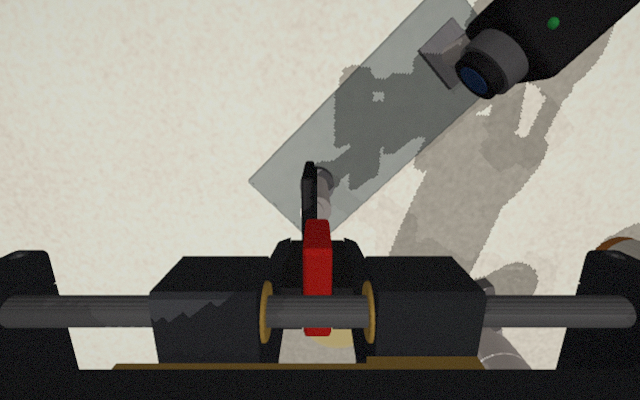

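View pics/sc7.png

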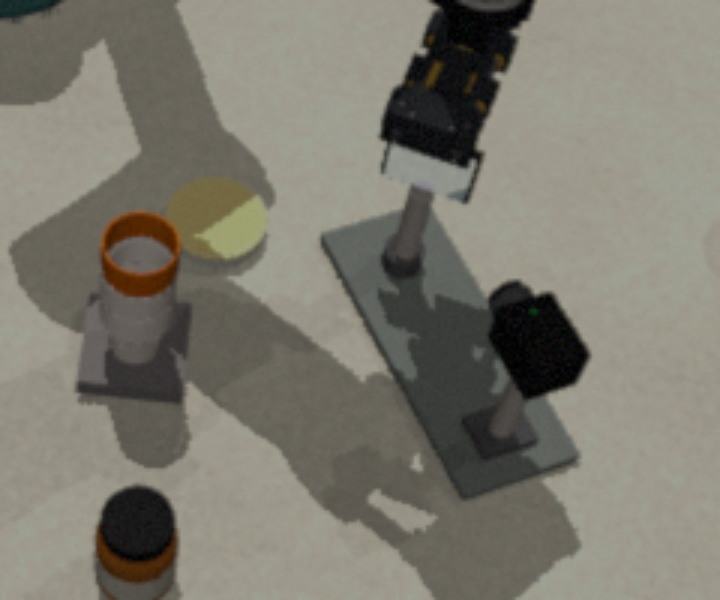

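View pics/sd7.png

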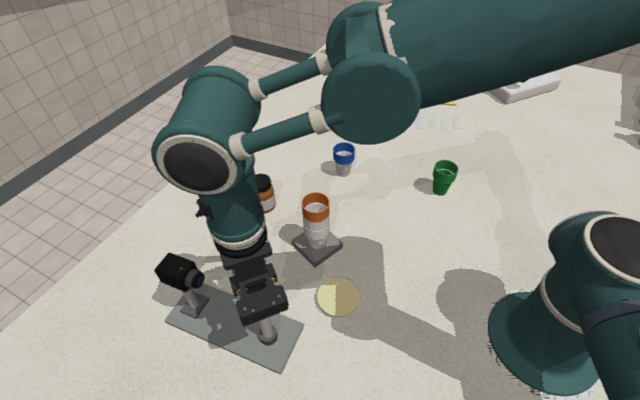

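Wrist view: the bar and frame sit at the same pixels as when gripped, (317,275) and (309,195), so the mirror follows the gripper. In the scene crop the reflecting face at (428,172) now points between lens and stack. I verify the angle independently from depth.

Run:
```python
from h import *
def nrm(p):
    q=p[:,:2]
    f=lambda a:(q-np.median(q,0))@[np.cos(a[0]),np.sin(a[0])]-a[1]
    s=least_squares(f,[np.radians(-39),0],loss='soft_l1',f_scale=.001);return np.degrees(s.x[0]),np.std(f(s.x))
c=dict(np.load("pics/sc7.npz"));W=cloud(c)
p=W[168:186,409:437].reshape(-1,3);print(p[:,2].min(),p[:,2].max());p=p[(p[:,2]>.122)&(p[:,2]<.174)];print("scene mirror face",len(p),nrm(p),np.median(p,0))
hsv=cv2.cvtColor(c["image"],cv2.COLOR_BGR2HSV)
c=dict(np.load("pics/w7.npz"));W=cloud(c,(c["tp"],c["tr"]));hsv=cv2.cvtColor(c["image"],cv2.COLOR_BGR2HSV)
m=((hsv[...,0]<6)|(hsv[...,0]>174))&(hsv[...,1]>150)&(W[...,2]>.226)&(W[...,2]<.245)
q=W[m];print("bar",len(q),cv2.minAreaRect((q[:,:2]*1000).astype(np.float32)))
P=W[160:235,295:322].reshape(-1,3);P=P[(P[:,2]>.172)&(P[:,2]<.19)];print("frame top",len(P),cv2.minAreaRect((P[:,:2]*1000).astype(np.float32)))
for n,f,b in [("scene","sc7",(300,345,180,250)),("side","sd7",(298,334,180,250))]:
    c=dict(np.load(f"pics/{f}.npz"));W=cloud(c);p=W[b[2]:b[3],b[0]:b[1]].reshape(-1,3);q=p[(p[:,2]>.135)&(p[:,2]<.175)];print(n,circ(q,.0305),q[:,2].max())
```

```text
nan nan
scene mirror face 298 (np.float64(-39.02611343964871), np.float64(0.0017431307294248255)) [0.49698794 0.26220051 0.14172405]
bar 1731 ((496.12127685546875, 262.5191955566406), (41.3536262512207, 22.612916946411133), 35.64204406738281)
frame top 748 ((506.3721923828125, 281.3764343261719), (33.58090591430664, 8.566670417785645), 50.320701599121094)
scene (array([0.5233614 , 0.00776504]), np.float64(0.00037620657640477696)) 0.16841583642472369
side (array([0.51883951, 0.00917248]), np.float64(0.0003842745843968754)) 0.16835464558584878
```

Run:
```python
from cell import manip,order
manip.dwell(.5);s=manip.state();print(s["clock"],s["gripper_width"],s["joint_velocities"].round(4),s["contact_force"])
order.close_job()
```

```text
17.075 0.011498951801576333 [0.0004 0.0012 0.0007 0.0008 0.0006 0.0003] [ 5.89313343e+00  3.29225052e-03 -4.32036453e+00]
the job is handed in; nothing more can be done
```

I nested the orange-collared beaker into the white stack and released it. I then gripped the red bar with 15 N, turned it about 50° clockwise and handed in at 17.1 s while still holding it. No verdict was reported, so the results below are my own checks.

- **Beaker:** the stack's rim rose from 0.1345 m to 0.1669 m, about the 33 mm pitch. The orange axis is within about 1 mm of the earlier stack axis in both the scene and side views.
- **Mirror:** the face or bar direction read −39.0° (scene depth), −39.2° (gripper) and −39.7° (frame top), against −39.5° needed. The worst error puts the line of sight about 4 mm off the collar's centre; 15 mm is allowed. The arm was still at hand-in, with about 7 N of steady force at the wrist.
- **Bystanders:** the blue beaker, jar, dish and green look-alike look unmoved in the pictures. I did not measure them again.
- **Failed or disagreeing checks:**
  - The scene and side cameras differ by about 4 mm in absolute x, so I compared positions only within one view.
  - My wrist-camera tilt fit after nesting was spoiled by jar pixels. Upright seating therefore rests on the scene and side views and the rim height.
  - My last box fit of the bar in the wrist view was also poor, so I did not use it.

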